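# Formula cases back into their own colour slots

## Robot

A 6-joint arm with a two-finger parallel gripper is mounted at the origin on the work surface. World frame = base frame: x ahead of the robot, y to its left, z up, the work surface at z = 0. Lengths are in m, angles in rad, forces in N, time in s.
With the tool pointing down it reaches from about 0.375 to 0.925 m from the base axis. Payload 5.7 kg.
Tool frame: the origin (TCP) lies between the finger pads; the fingertips stand 25 mm ahead of it and the grasp point (between the pads) lies 6 mm ahead of it (manip.finger_overhang is the z of the fingertips in the tool frame, in m); z points along the fingers, y is the line along which they close (so a half turn about z gives the same grasp; the last joint's range is limited). The gripper opens to 88 mm and grips with 3 to 60 N. Pads are 20 mm wide; open, the fingers measure 115 mm over their backs; the gripper's body (75 mm by 178 mm) begins 61 mm behind the grasp point.
Start: joints at [-1.271, 0.359, 1.51, -0, 1.272, -0.115], TCP at [0.242, -0.549, 0.248] pointing down, gripper open.
Joint ranges: [-2.97, 2.97], [-1.01, 2.36], [0.21, 2.38], [-0.96, 4.11], [0.2, 2.71], [-2.98, 2.98]. Speed limits (rad/s): [2.39, 2.39, 3.14, 3.14, 3.14, 3.14].

## Interface

Orientations are given as a 3x3 rotation matrix whose columns are the frame's x, y, z axes.
In Python, from plant import manip gives the robot as it stands.
- The arm moves only by the tool play_rows, never from a script. Its argument "plan" is one flat list of numbers, 4 for each row, row after row: the shift along the tool's x, y, z as a fraction of full scale, then the turn about the tool's z as a fraction of full scale. A call has 1 to 20 rows; each row shifts and turns the commanded pose from where the row before left it, along the tool's axes as they then stand; what a row does not reach is not made up. Full scale, the value 1, is 15 cm for a shift and 60 degrees for a turn. A row lasts 1/8 s, in which the tool goes at most 62.5 mm and 10.7 degrees, less where a joint would pass 70% of its speed; a pose out of reach is approached as far as the arm can. A call with a number of a shift or a turn outside -1 to 1 is refused whole. A call with a gripper value outside its range is refused whole. "jaw" is the opening, from 0 (shut) to 1 (fully open), set as the call begins (left out, the last holds). The fingers move at their own pace and stop on an object; "grip_force" is the grip in N (left out, the last holds). Time passes only in rows, so rows that do not move let the fingers close. It gives the time, the measured TCP pose, the force, the opening and the grip force at its end, in the units of the state.
- manip.get_obs(): the state, without advancing time (a new reading comes with each control period).
- manip.snapshot(name): name is "scene" or "side" or "wrist"; returns (picture, depth): 384x512x3 uint8, red, green, blue; 384x512 float32, m along the optical axis (not along the pixel's ray), 0 where there is no reading.
- manip.get_calibration(name): a dict with "camera_matrix" (3x3 intrinsics, pixels), "dist" ([k1, k2, p1, p2, k3] as OpenCV has them; the pictures are not rectified), "T" (4x4, takes a point from camera to world coordinates). Camera axes: x right, y up, looking along -z (the intrinsics and any distortion apply to the point x, -y, -z); pixel columns grow to the right and rows downward; lengths in m; the calibration is good to about 2 mm. A picture is of the moment at which its call begins: read the wrist's pose just before it. get_calibration takes no time and is no camera call; for the wrist camera it gives the pose at the moment of the call.
- manip.finish_job(): hands the job in; it is judged then, once.
The state is a dict: "time": time; "qpos": joint angles; "joint_vel": joint speeds; "joint_torque": joint torques, N m; "eef_pos": TCP position; "eef_rot": TCP orientation; "wrist_force": force on the tool from outside, world axes, zero at the start; "wrist_torque": the same for the moment, N m; "grip_width": finger opening in m; "grip_force": force on a finger pad.
Only numpy, scipy, OpenCV 4.12 (cv2) and the standard library are available. Lean on these libraries where they do the work, as an engineer would, in place of code of your own. Each camera call takes 0.05 s, during which the arm holds its last target. There are 200 camera calls.

## Task

Someone stood the blue formula case in the red case's slot and left the red case lying on the drying mat. Put the blue and the red case each into the rack slot of its own colour, standing with the white tab up and fully down on the slot's floor, then let go; leave the other two cases, the cup, the formula container and the bottle caps where they are.

Things in the scene. Friction and masses are not known exactly. Their poses are not given: they have to be found in the camera images.
- case_red: red formula case, a box 24 mm thick (x), 56 wide (y), 84 tall (z), plus a white tab on top 14 x 26 and 12 high; about 90 g (60 to 125). Both faces alike: white label, red square. Origin: centre of the bottom end; z runs from bottom to tab. Starts lying on a face on the mat; stands stably by itself once upright on its bottom end.
- case_blue: blue formula case, a box 24 mm thick (x), 56 wide (y), 84 tall (z), plus a white tab on top 14 x 26 and 12 high; about 90 g (60 to 125). Both faces alike: white label, blue square. Origin: centre of the bottom end; z runs from bottom to tab. At the start it stands wrongly in the red slot.
- case_yellow: yellow formula case, a box 24 mm thick (x), 56 wide (y), 84 tall (z), plus a white tab on top 14 x 26 and 12 high; about 90 g (60 to 125). Both faces alike: white label, yellow square. Origin: centre of the bottom end; z runs from bottom to tab. Stands in its own slot already.
- case_purple: purple formula case, a box 24 mm thick (x), 56 wide (y), 84 tall (z), plus a white tab on top 14 x 26 and 12 high; about 90 g (60 to 125). Both faces alike: white label, purple square. Origin: centre of the bottom end; z runs from bottom to tab. Stands in its own slot already.
- slot_red: Clear holder with red floor and end tags, fixed: the red case's slot. Origin: centre of underside, z up; floor 4 mm above. Case thickness goes along slot x, width along y, either way round. Inside 31 (x) by 66 mm (y). Side walls (at +-x) rise to 40 mm, end panels (at +-y) to 76 mm above the origin, so fingers fit only on the case's faces, above 40 mm. 
- slot_blue: Clear holder with blue floor and end tags, fixed: the blue case's slot. Origin: centre of underside, z up; floor 4 mm above. Case thickness goes along slot x, width along y, either way round. Inside 31 (x) by 66 mm (y). Side walls (at +-x) rise to 40 mm, end panels (at +-y) to 76 mm above the origin, so fingers fit only on the case's faces, above 40 mm. Empty at the start.
- slot_yellow: Clear holder with yellow floor and end tags, fixed: the yellow case's slot. Origin: centre of underside, z up; floor 4 mm above. Case thickness goes along slot x, width along y, either way round. Inside 31 (x) by 66 mm (y). Side walls (at +-x) rise to 40 mm, end panels (at +-y) to 76 mm above the origin, so fingers fit only on the case's faces, above 40 mm. 
- slot_purple: Clear holder with purple floor and end tags, fixed: the purple case's slot. Origin: centre of underside, z up; floor 4 mm above. Case thickness goes along slot x, width along y, either way round. Inside 31 (x) by 66 mm (y). Side walls (at +-x) rise to 40 mm, end panels (at +-y) to 76 mm above the origin, so fingers fit only on the case's faces, above 40 mm. 
- rack: Clear acrylic drying rack, a fixed base plate 236 mm (its x) by 100 mm (its y), 6 mm thick; four slot holders stand on it in a row along its x, 54 mm apart, in varying colour order. Origin: centre of its underside.
- mat: Fixed pale grey drying mat 300 mm (its x) by 260 mm (its y), 3 mm thick. Origin: centre of its underside, z up.
- cup: Green sippy cup with white lid and two side handles, 74 mm across (112 mm over the handles, along its y), 111 mm high, on the counter between mat and rack. Origin: centre of the underside.
- tub: Cream and green formula container with closed white flip lid and a steel scoop on top, 94 x 114 mm, 139 mm high, about 0.85 kg. Origin: centre of the underside.
- cap1: White bottle cap, 44 mm across, 18 mm high, on the mat. Origin: centre of the underside.
- cap2: White bottle cap, 44 mm across, 18 mm high, on the mat. Origin: centre of the underside.
There are look-alikes about, which are no part of the job. What is shaped like the case_yellow but pink or turquoise is not meant.

How it is judged:
At the end, for the whole second after the job is handed in: All four cases stand tab up (within 0.15 rad) in the slot of their own colour, centred within 6 mm each way and within 4 mm of the slot's floor; the red and blue cases are at rest and released (x of case_red in the frame of slot_red between -0.006 and 0.006 m and y of case_red in the frame of slot_red between -0.006 and 0.006 m and z of case_red in the frame of slot_red between 0 and 0.008 m and angle between each of case_red, case_blue, case_yellow, case_purple's own z axis and vertical below 0.15 rad and x of case_blue in the frame of slot_blue between -0.006 and 0.006 m and y of case_blue in the frame of slot_blue between -0.006 and 0.006 m and z of case_blue in the frame of slot_blue between 0 and 0.008 m and x of case_yellow in the frame of slot_yellow between -0.006 and 0.006 m and y of case_yellow in the frame of slot_yellow between -0.006 and 0.006 m and z of case_yellow in the frame of slot_yellow between 0 and 0.008 m and x of case_purple in the frame of slot_purple between -0.006 and 0.006 m and y of case_purple in the frame of slot_purple between -0.006 and 0.006 m and z of case_purple in the frame of slot_purple between 0 and 0.008 m and linear speed of each of case_red, case_blue below 0.02 m/s and contact force between the fingers and case_red below 0.05 N and contact force between the fingers and case_blue below 0.05 N); the robot touches nothing.
It fails at once if the yellow case is pulled out of its slot or knocked over (distance of case_yellow from where it was at the start of the episode above 0.015 m or angle between case_yellow's own z axis and vertical above 0.3 rad).
It fails at once if the purple case is pulled out of its slot or knocked over (distance of case_purple from where it was at the start of the episode above 0.015 m or angle between case_purple's own z axis and vertical above 0.3 rad).
It fails at once if a bystander (sippy cup) is shifted by more than 20 mm or tipped (distance of cup from where it was at the start of the episode above 0.02 m or angle between cup's own z axis and vertical above 0.3 rad).
It fails at once if a bystander (formula container) is shifted by more than 20 mm or tipped (distance of tub from where it was at the start of the episode above 0.02 m or angle between tub's own z axis and vertical above 0.3 rad).
It fails at once if a bystander (bottle caps) is shifted by more than 20 mm or tipped (distance of any of cap1, cap2 from where it was at the start of the episode above 0.02 m or angle between any of cap1, cap2's own z axis and vertical above 0.3 rad).
It also fails if it takes over 72 s, if anything falls off the work surface, if the arm or the gripper's body presses on something with over 40 N, if the wrist force passes 120 N, or if a joint passes its speed limit or range.

## Working session

There is one attempt and no reset: what is moved stays moved. The work goes in short steps, Python scripts to look and compute and a tool call to move; the robot and the scene stay as the last step left them, time stands still between calls to the robot, and variables do not carry over. Pictures are saved under pics/ and viewed, at most 10 in all, crops included, and the job is handed in when it is done.

Besides the shell and the picture viewer there is one more tool, called after "Request:" as name(argument=value, ...) on one line, values as JSON. play_rows: Moves the arm, as the interface text tells. Shift numbers are shares of 15 cm and turn numbers shares of 60 degrees, none past 1 either way. Its arguments: {"type":"object","properties":{"plan":{"type":"array"},"jaw":{"type":"number"},"grip_force":{"type":"number"}},"required":["plan"]}

```bash
ls; mkdir -p pics
cat > h.py <<'E'
import numpy as np, cv2, pickle
from plant import manip
def snap(n,f):
    c=manip.get_calibration(n); p,d=manip.snapshot(n)
    pickle.dump((c,p,d),open(f'pics/{f}.pkl','wb')); cv2.imwrite(f'pics/{f}.png',p[:,:,::-1]); return c,p,d
def load(f): return pickle.load(open(f'pics/{f}.pkl','rb'))
def world(f,uv):
    c,p,d=load(f); uv=np.array(uv,float).reshape(-1,2)
    n=cv2.undistortPoints(uv[:,None],np.array(c['camera_matrix']),np.array(c['dist']))[:,0]
    z=d[uv[:,1].round().astype(int),uv[:,0].round().astype(int)]
    P=np.c_[n[:,0]*z,-n[:,1]*z,-z]; T=np.array(c['T']); return P@T[:3,:3].T+T[:3,3]
def cloud(f):
    v,u=np.mgrid[:384,:512]; return world(f,np.c_[u.ravel(),v.ravel()]).reshape(384,512,3)
E
python3 - <<'E'
from h import *
a=snap('scene','s0')[1];b=snap('side','d0')[1]
cv2.imwrite('pics/both.png',cv2.resize(np.vstack([a,b])[:,:,::-1],(800,1200))[:600]);
cv2.imwrite('pics/d0b.png',cv2.resize(b[:,:,::-1],(800,600)))
print(manip.get_obs())
E
```

```text
pics
{'time': 0.1, 'qpos': array([-1.27110104e+00,  3.59425392e-01,  1.51129243e+00,  2.77632622e-05,
        1.27250028e+00, -1.15074357e-01]), 'joint_vel': array([ 0.00056495,  0.00014186, -0.00234782, -0.00069584, -0.00170842,
       -0.00050582]), 'joint_torque': array([ 6.65585103e-04, -5.16351879e+01, -2.71408367e+01,  6.77127368e-02,
        2.76821939e-02, -1.81338976e-05]), 'eef_pos': array([ 0.24163559, -0.548576  ,  0.24691022]), 'eef_rot': array([[ 9.15212520e-01,  4.02971261e-01, -4.54526391e-04],
       [ 4.02971461e-01, -9.15211214e-01,  1.56083454e-03],
       [ 2.12983812e-04, -1.61165647e-03, -9.99998679e-01]]), 'wrist_force': array([ 0.2729574 , -0.08183993, -0.4631591 ]), 'wrist_torque': array([-0.00547377, -0.00648807,  0.0261577 ]), 'grip_force': 0.0, 'grip_width': 0.08783447929027831}
```

View pics/both.png

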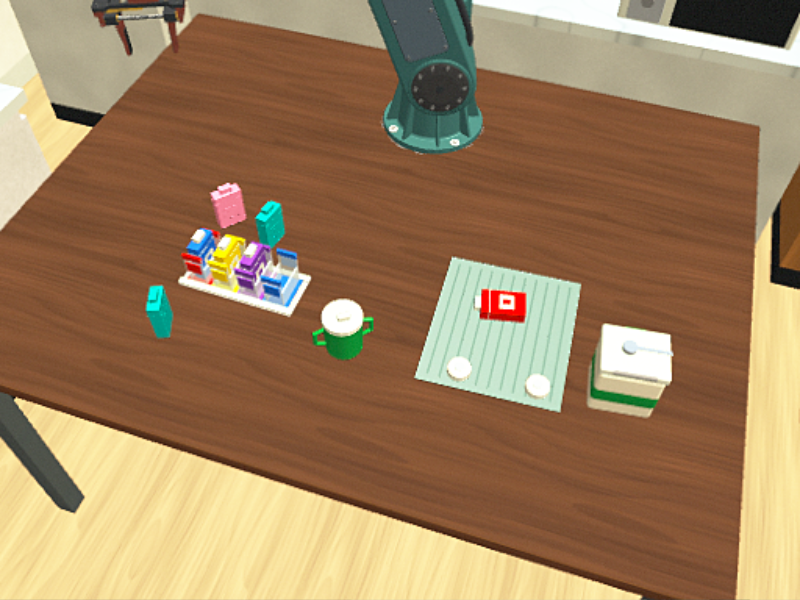

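View pics/d0b.png

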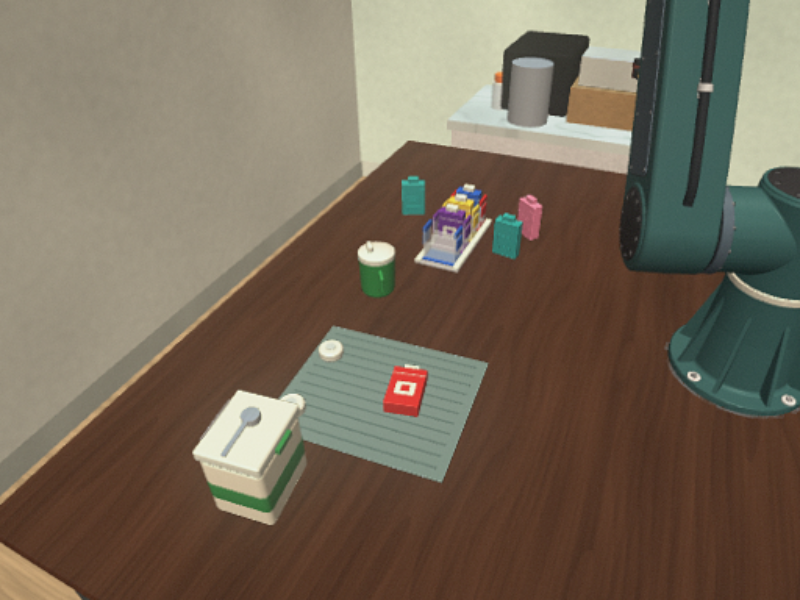

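The scene view shows, left to right in the rack, the blue case in the red slot (800x600 px 200,250), yellow (228,260), purple (253,268) and the empty blue slot (283,283). The red case lies at (503,305) with its tab toward the cup (343,325). Next I'll measure positions.

```bash
cat >> h.py <<'E'
def masks(p):
    h=cv2.cvtColor(p,cv2.COLOR_RGB2HSV).astype(int);H,S,V=h[...,0],h[...,1],h[...,2];g=(S>150)&(V>60)
    return dict(red=g&((H<4)|(H>176)),blue=g&(H>100)&(H<122),yellow=g&(H>22)&(H<34),purple=(S>110)&(V>50)&(H>128)&(H<155))
def rect(P):
    r=cv2.minAreaRect(P[:,:2].astype(np.float32)*1000); return np.round(r[0],1),np.round(r[1],1),round(r[2],1)
E
python3 - <<'E'
from h import *
for f in ['s0','d0']:
    C=cloud(f);M=masks(load(f)[1])
    for k,m in M.items():
        P=C[m&(C[...,0]>.2)&(C[...,2]<.13)]
        for lo,hi in [(0.004,.02),(.02,.04),(.085,.1)]:
            Q=P[(P[:,2]>lo)&(P[:,2]<hi)]
            if len(Q)>8: print(f,k,lo,len(Q),Q.mean(0).round(4),rect(Q))
    p=load(f)[1].astype(int); w=(p.min(2)>150)&(C[...,2]>.098)&(C[...,2]<.112)&(C[...,1]>.1)
    n,l,s,c=cv2.connectedComponentsWithStats(w.astype(np.uint8))
    for i in range(1,n):
        if s[i,4]>5: print(f,'tab',s[i,4],C[l==i].mean(0).round(4))
a=load('s0')[1];b=load('d0')[1]
x=cv2.resize(a[140:210,105:205],(800,560),interpolation=cv2.INTER_CUBIC)
cv2.imwrite('pics/crop1.png',x[:,:,::-1])
E
```

```text
s0 red 0.004 88 [0.5346 0.2597 0.0138] (array([560.2,  11.2]), array([ 38.7, 646.1]), 9.2)
s0 red 0.02 324 [0.5103 0.2765 0.0261] (array([561.6,  17.1]), array([ 60.3, 637.4]), 11.8)
s0 blue 0.004 60 [ 0.5895 -0.1124  0.009 ] (array([ 597.8, -122.7]), array([52. , 70.6]), 88.6)
s0 blue 0.085 76 [ 0.6017 -0.278   0.0915] (array([ 595.4, -209.9]), array([175.9,  57.7]), 89.9)
s0 yellow 0.004 12 [ 0.6124 -0.2173  0.0082] (array([ 561.5, -231.1]), array([139. ,  49.2]), 1.2)
s0 yellow 0.085 90 [ 0.6002 -0.2265  0.0917] (array([ 592.9, -229.5]), array([65.5, 25.9]), 2.5)
s0 purple 0.085 86 [ 0.6037 -0.1733  0.0918] (array([ 577.7, -202.8]), array([136.5,  55.9]), 56.7)
s0 tab 6 [-0.5521  0.4808  0.103 ]
s0 tab 84 [0.6605 0.5337 0.1046]
d0 red 0.004 97 [0.4926 0.3236 0.0131] (array([483.4, 305.4]), array([85.5, 41.4]), 62.7)
d0 red 0.02 440 [0.5014 0.2949 0.0272] (array([503.6, 289.1]), array([54.4, 85. ]), 12.0)
d0 blue 0.004 18 [ 0.5981 -0.0976  0.0103] (array([597.7, -98. ]), array([65.2,  7.3]), 3.4)
d0 blue 0.085 42 [ 0.5894 -0.2772  0.0923] (array([ 593.6, -280.9]), array([25.3, 53.2]), 88.3)
d0 yellow 0.085 37 [ 0.5946 -0.2246  0.0929] (array([ 595.5, -226.1]), array([26.3, 52.4]), 83.3)
d0 purple 0.085 63 [ 0.5932 -0.1678  0.0918] (array([ 596. , -171.6]), array([55.9, 19.7]), 1.6)
d0 tab 126 [0.6102 0.5802 0.1034]
```

View pics/crop1.png

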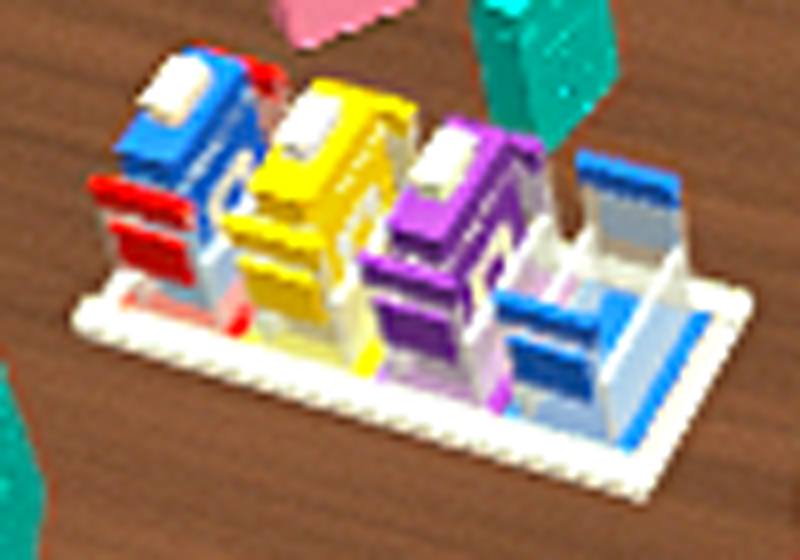

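Request:
play_rows(plan=[0,0,0,0.132,0,0,0,0.132,0,0,0,0.133,0.229,-0.232,-0.055,0,0.229,-0.232,-0.055,0,0.229,-0.232,-0.055,0,0.229,-0.232,-0.055,0,0.229,-0.232,-0.055,0,0.229,-0.232,-0.055,0,0.229,-0.232,-0.055,0,0.229,-0.232,-0.055,0,0.229,-0.232,-0.055,0,0.229,-0.232,-0.055,0,0,0,0,0,0,0,0,0], jaw=0.5)

```text
time: 1.98
eef_pos: [0.585, -0.2015, 0.3295]
eef_rot: [[1.0, -0.0, -0.002], [-0.0, -1.0, 0.0], [-0.002, -0.0, -1.0]]
wrist_force: [0.1, -0.3, -0.4]
grip_width: 0.044
grip_force: 0.0
```

Run:
```python
from h import *
a=snap('wrist','w0')[1]
o=manip.get_obs();print(o['eef_pos'],o['eef_rot'],o['qpos'],o['grip_width'],manip.get_calibration('wrist')['T'])
cv2.imwrite('pics/w0b.png',cv2.resize(a[:,:,::-1],(800,600)))
```

```text
[ 0.5846326  -0.20193008  0.32949193] [[ 9.99997682e-01 -1.35848451e-03 -1.67063149e-03]
 [-1.35815467e-03 -9.99999058e-01  1.98555805e-04]
 [-1.67089966e-03 -1.96286368e-04 -9.99998585e-01]] [-4.43881932e-01  3.27631699e-01  1.35349108e+00 -5.41332933e-04
  1.46206390e+00  1.12833189e+00] 0.04369926116182696 [[-7.75477709e-04  9.64945469e-01  2.62449310e-01  6.57165013e-01]
 [-9.99999631e-01 -6.50961456e-04 -5.61385038e-04 -2.02446565e-01]
 [-3.70861564e-04 -2.62449648e-01  9.64945617e-01  4.66671980e-01]
 [ 0.00000000e+00  0.00000000e+00  0.00000000e+00  1.00000000e+00]]
```

View pics/w0b.png

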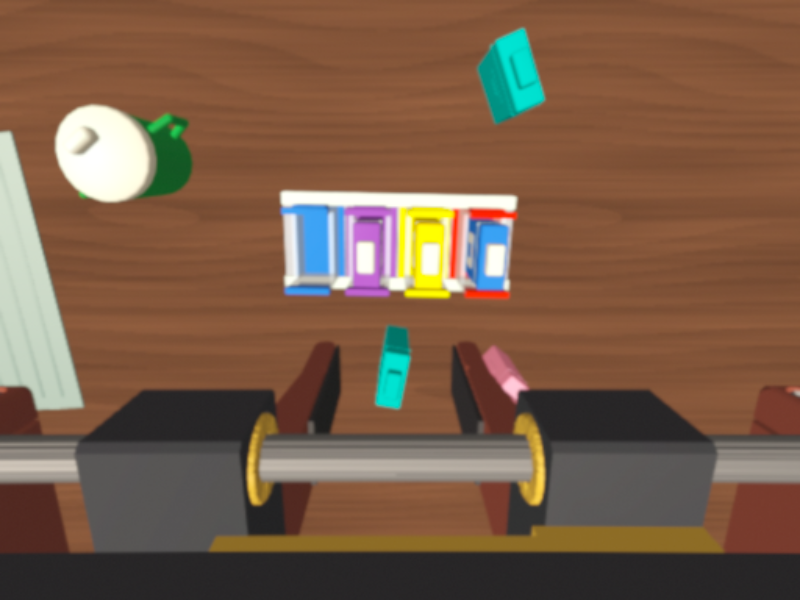

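The wrist view shows the rack nearly aligned with the tool: the blue case's tab is at (495,260), the empty blue slot at (313,245) and the rack's far edge runs (282,195) to (516,200).

Run:
```python
from h import *
C=cloud('w0');p=load('w0')[1];M=masks(p)
R=(C[...,0]>.52)&(C[...,0]<.67)&(C[...,1]<-.06)&(C[...,1]>-.34)
for k,m in M.items():
    for lo,hi in [(.075,.085),(.088,.098)]:
        Q=C[m&R&(C[...,2]>lo)&(C[...,2]<hi)]
        if len(Q)>8: print(k,lo,len(Q),rect(Q),np.percentile(Q[:,:2],[1,99],axis=0).round(4).tolist(),np.median(Q[:,2]).round(4))
h=cv2.cvtColor(p,cv2.COLOR_RGB2HSV).astype(int);
w=(p.min(2)>170)&R&(C[...,2]>.1)&(C[...,2]<.113)
n,l,s,c=cv2.connectedComponentsWithStats(w.astype(np.uint8))
for i in range(1,n):
    if s[i,4]>30: print('tab',s[i,4],C[l==i].mean(0).round(4),rect(C[l==i]))
w=R&(C[...,2]>.002)&(C[...,2]<.0085)
print('plate',w.sum(),rect(C[w]),np.median(C[w][:,2]))
B=C[M['blue']&R&(C[...,2]<.013)&(C[...,2]>.0085)];print('floor',rect(B),np.median(B[:,2]))
# slot end tags: tops
for k in ['red','yellow','purple','blue']:
    m=M[k]&R&(C[...,2]>.07)&(C[...,2]<.086)
    n,l,s,c=cv2.connectedComponentsWithStats(m.astype(np.uint8))
    for i in range(1,n):
        if s[i,4]>25: print('tag',k,s[i,4],rect(C[l==i]))
```

```text
red 0.075 54 (array([ 596.8, -283.8]), array([36.4, 72. ]), 88.9) [[0.5609, -0.3025], [0.6327, -0.265]] 0.0815
blue 0.075 227 (array([ 596.7, -188.8]), array([169.1,  75.4]), 88.7) [[0.5608, -0.2736], [0.6354, -0.1048]] 0.0816
blue 0.088 406 (array([ 595.4, -283. ]), array([22.7, 55.1]), 88.5) [[0.5684, -0.2943], [0.6221, -0.2719]] 0.0939
yellow 0.075 286 (array([ 595.9, -229.8]), array([38.8, 76.2]), 88.7) [[0.558, -0.2487], [0.6341, -0.2111]] 0.0814
yellow 0.088 485 (array([ 596. , -229.9]), array([24., 56.]), 88.5) [[0.5684, -0.2416], [0.6233, -0.218]] 0.0939
purple 0.075 236 (array([ 597.1, -176. ]), array([36.6, 75.9]), 88.6) [[0.5594, -0.1947], [0.6352, -0.1575]] 0.0814
purple 0.088 352 (array([ 596.9, -177.2]), array([20.5, 55.4]), 88.9) [[0.5696, -0.1875], [0.6246, -0.1668]] 0.0941
tab 223 [ 0.5974 -0.1761  0.1059] (array([ 597.2, -176. ]), array([13.1, 25.9]), 88.9)
tab 202 [ 0.5965 -0.23    0.1061] (array([ 595.6, -230.3]), array([25.2, 13.1]), 0.6)
tab 231 [ 0.5955 -0.2842  0.1056] (array([ 595.4, -284.5]), array([15.3, 25.2]), 87.9)
plate 710 (array([ 595.6, -200.7]), array([277.3, 147.7]), 90.0) 0.005967397616578968
floor (array([ 597.7, -127.5]), array([40.1, 67.9]), 89.3) 0.010113907300650316
tag yellow 144 (array([ 631.5, -230.6]), array([38.8,  5.3]), 89.8)
tag yellow 144 (array([ 561. , -229.3]), array([38.2,  6.3]), 88.7)
tag purple 118 (array([ 632.6, -177.1]), array([36.2,  5.2]), 89.8)
tag purple 130 (array([ 562. , -175.8]), array([37.9,  5.8]), 88.6)
tag blue 109 (array([ 633.7, -123.9]), array([37.1,  5.2]), 87.3)
tag blue 121 (array([ 563.3, -122.2]), array([37.4,  5.5]), 88.7)
```

Request:
play_rows(plan=[0.036,0.273,0,0,0.036,0.273,0,0,0,0,0.3,0.0165,0,0,0.3,0,0,0,0.3,0,0,0,0.3,0,0,0,0.2,0,0,0,0.15,0,0,0,0.1,0,0,0,0,0,0,0,0,0], jaw=0.43)

```text
time: 3.4
eef_pos: [0.5967, -0.284, 0.0836]
eef_rot: [[1.0, -0.019, 0.001], [-0.019, -1.0, -0.001], [0.001, 0.001, -1.0]]
wrist_force: [-0.3, -0.2, 0.2]
grip_width: 0.0378
grip_force: 0.0
```

Run:
```python
from h import *
a=snap('wrist','w1')[1]
o=manip.get_obs();print(o['eef_pos'],o['wrist_force'],o['grip_width'])
cv2.imwrite('pics/w1b.png',cv2.resize(a[:,:,::-1],(800,600)))
```

```text
[ 0.59692374 -0.28394965  0.08379843] [-0.12237656  0.08973511  0.00651507] 0.037692624570783456
```

View pics/w1b.png

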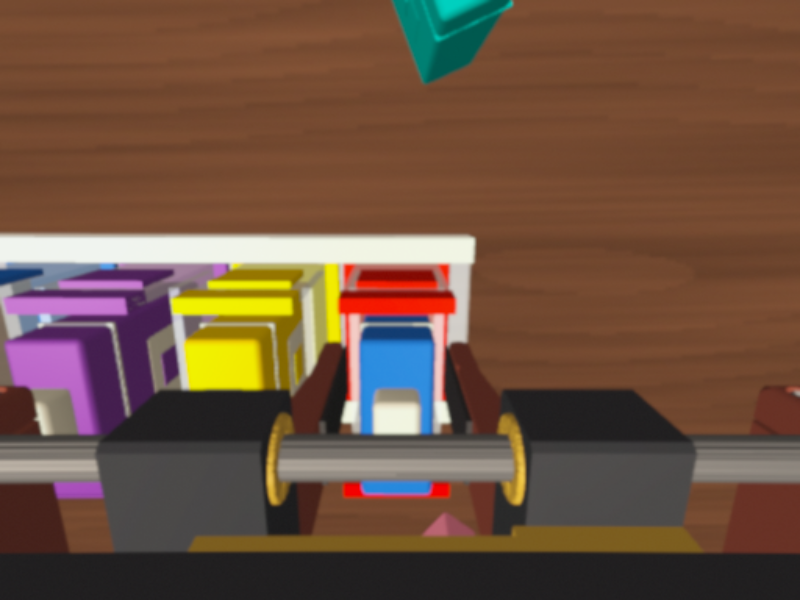

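Fingers are centred over the blue case (397,400) and clear of yellow. Grip, then lift.

Request:
play_rows(plan=[0,0,0,0,0,0,0,0,0,0,0,0,0,0,0,0,0,0,-0.1,0,0,0,-0.2,0,0,0,-0.25,0,0,0,-0.25,0,0,0,0,0,0,0,0,0], jaw=0, grip_force=15)

```text
time: 4.7
eef_pos: [0.5958, -0.2829, 0.202]
eef_rot: [[1.0, -0.018, -0.001], [-0.018, -1.0, 0.001], [-0.001, -0.001, -1.0]]
wrist_force: [0.8, 1.0, -2.1]
grip_width: 0.0237
grip_force: 15.0
```

Request:
play_rows(plan=[0,-0.1,0,0,0,-0.2,0,0,0,-0.25,0,0,0,-0.25,0,0,0,-0.2,0,0,0,-0.08,0,0,0,0,0,0,0,0,0,0,0,0,0,0])

```text
time: 5.82
eef_pos: [0.5993, -0.1224, 0.2026]
eef_rot: [[1.0, -0.019, -0.0], [-0.019, -1.0, -0.0], [-0.0, 0.0, -1.0]]
wrist_force: [-0.5, -0.5, -0.2]
grip_width: 0.0238
grip_force: 15.0
```

Run:
```python
from h import *
a=snap('wrist','w2')[1]
o=manip.get_obs();print(o['eef_pos'],o['eef_rot'],o['wrist_force'],o['grip_width'])
C=cloud('w2');p=load('w2')[1];M=masks(p);B=M['blue']
for lo,hi in [(.002,.013),(.07,.086),(.19,.215)]:
    m=B&(C[...,2]>lo)&(C[...,2]<hi)
    n,l,s,c=cv2.connectedComponentsWithStats(m.astype(np.uint8))
    for i in range(1,n):
        if s[i,4]>25: print(lo,s[i,4],rect(C[l==i]),np.median(C[l==i][:,2]))
cv2.imwrite('pics/w2b.png',cv2.resize(a[:,:,::-1],(800,600)))
```

```text
[ 0.59931292 -0.1223467   0.20258325] [[ 9.99810922e-01 -1.94453365e-02 -1.29909424e-06]
 [-1.94453365e-02 -9.99810918e-01 -8.25492998e-05]
 [ 3.06350300e-07  8.25589528e-05 -9.99999997e-01]] [-0.21017154 -0.54954191 -0.87721754] 0.023867981989586312
0.002 42 (array([598.4, -99.1]), array([ 1.6, 41.8]), 89.5) 0.010300060667738531
0.002 468 (array([ 608.6, -122.3]), array([29.9, 21.2]), 89.4) 0.010156078356116455
0.002 54 (array([ 596.9, -145.5]), array([ 2.5, 42.9]), 89.7) 0.010256866604970938
0.07 305 (array([ 633.6, -122.8]), array([38.7,  5.3]), 88.8) 0.08148199688237101
0.19 88 (array([ 625.2, -123.4]), array([20.9,  0.8]), 89.1) 0.19250022168368214
0.19 2329 (array([ 609.5, -123.1]), array([26.2, 32.8]), 88.0) 0.21309118771607333
0.19 381 (array([ 572.6, -122.1]), array([22.7,  7. ]), 89.3) 0.21330309962994376
```

View pics/w2b.png

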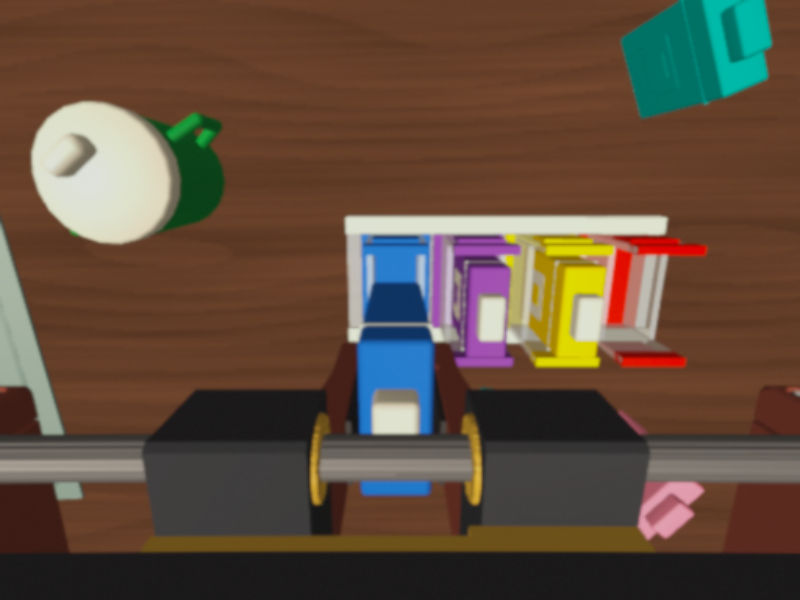

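The blue case (395,380) hangs upright over the blue slot, aligned with it to about 1 mm. Lower it.

Request:
play_rows(plan=[0,0,0.15,0,0,0,0.15,0,0,0,0.1,0,0,0,0.1,0,0,0,0.1,0,0,0,0.1,0,0,0,0.06,0,0,0,0.02,0,0,0,0,0,0,0,0,0])

```text
time: 7.12
eef_pos: [0.5997, -0.1214, 0.0862]
eef_rot: [[1.0, -0.018, 0.001], [-0.018, -1.0, -0.0], [0.001, 0.0, -1.0]]
wrist_force: [1.3, -0.9, -1.4]
grip_width: 0.0237
grip_force: 15.0
```

Request:
play_rows(plan=[0,0,0.01,0,0,0,0.01,0,0,0,0,0])

```text
time: 7.5
eef_pos: [0.5995, -0.1214, 0.0833]
eef_rot: [[1.0, -0.018, 0.001], [-0.018, -1.0, -0.0], [0.001, 0.0, -1.0]]
wrist_force: [-2.1, 0.1, 4.5]
grip_width: 0.024
grip_force: 15.0
```

Request:
play_rows(plan=[0,0,0,0,0,0,0,0,0,0,0,0,0,0,-0.1,0,0,0,-0.25,0,0,0,-0.35,0,0,0,-0.35,0,0,0,-0.35,0,0,0,0,0,0,0,0,0], jaw=0.43)

```text
time: 8.75
eef_pos: [0.5989, -0.1212, 0.2929]
eef_rot: [[1.0, -0.018, 0.0], [-0.018, -1.0, 0.0], [0.0, -0.0, -1.0]]
wrist_force: [-0.2, -0.1, 0.2]
grip_width: 0.0379
grip_force: 0.0
```

Run:
```python
from h import *
snap('wrist','w3')
o=manip.get_obs();print(o['eef_pos'],o['eef_rot'][:,0])
C=cloud('w3');p=load('w3')[1];M=masks(p);B=M['blue']
R=(C[...,0]>.5)&(C[...,0]<.7)&(C[...,1]<-.05)&(C[...,1]>-.34)
for k in M:
  for lo,hi in [(.07,.086),(.088,.1)]:
    m=M[k]&R&(C[...,2]>lo)&(C[...,2]<hi)
    n,l,s,c=cv2.connectedComponentsWithStats(m.astype(np.uint8))
    for i in range(1,n):
        if s[i,4]>50: print(k,lo,s[i,4],rect(C[l==i]),np.median(C[l==i][:,2]))
# red case
C=cloud('d0');p=load('d0')[1]
m=masks(p)['red']|(p.min(2)>120)
m=m&(C[...,2]>.012)&(C[...,2]<.034)&(C[...,0]>.42)&(C[...,0]<.58)&(C[...,1]>.2)&(C[...,1]<.38)
n,l,s,c=cv2.connectedComponentsWithStats(m.astype(np.uint8))
for i in range(1,n):
    if s[i,4]>10: print('redtop',s[i,4],rect(C[l==i]),C[l==i].mean(0),np.median(C[l==i][:,2]))
```

```text
[ 0.59834322 -0.12106364  0.29175617] [ 0.99983223 -0.01821526 -0.00192889]
red 0.07 132 (array([ 630.5, -284.1]), array([ 5.2, 37. ]), 0.1) 0.08126131678251819
red 0.07 74 (array([ 561.5, -281.9]), array([ 5.2, 35.1]), 3.1) 0.07878152147945611
blue 0.07 157 (array([ 633.7, -122.9]), array([38.1,  5.1]), 88.6) 0.08152336236362923
blue 0.07 149 (array([ 563.1, -121.7]), array([37.4,  6. ]), 89.2) 0.08154516607211043
blue 0.088 472 (array([ 598.1, -121.8]), array([22.4, 54.9]), 88.6) 0.09399582139743665
yellow 0.07 162 (array([ 631.6, -230.8]), array([37.6,  5.2]), 89.9) 0.08142824078228716
yellow 0.07 317 (array([ 591. , -231.3]), array([38.6, 66.4]), 88.0) 0.0809137920283518
yellow 0.088 564 (array([ 596.4, -230.5]), array([23.6, 55.6]), 88.5) 0.09384827292914633
purple 0.07 134 (array([ 632.7, -176.7]), array([35.9,  5. ]), 89.3) 0.08158360184345173
purple 0.07 157 (array([ 562. , -175.2]), array([39. ,  5.9]), 88.9) 0.08146459738635614
purple 0.088 475 (array([ 597.1, -175.1]), array([22.2, 55.2]), 89.1) 0.09401573026922594
redtop 619 (array([504.6, 283.8]), array([54.6, 98.3]), 12.0) [0.50110712 0.29479854 0.02615527] 0.027338376270110598
```

Request:
play_rows(plan=[0,0,0,-0.1717,0,0,0,-0.1717,0,0,0,-0.1717,0,0,0,-0.1717,0,0,0,-0.1717,0,0,0,-0.1717,0,0,0,-0.1717,0,0,0,-0.1717,0,0,0,-0.1717,0,0,0,-0.1717,0,0,0,0], jaw=0.85)

```text
time: 10.18
eef_pos: [0.5983, -0.1211, 0.2907]
eef_rot: [[-0.206, 0.979, -0.004], [0.979, 0.206, 0.001], [0.002, -0.003, -1.0]]
wrist_force: [0.2, 0.1, -0.7]
grip_width: 0.0745
grip_force: 0.0
```

Request:
play_rows(plan=[0.2,0,0,0,0.34,0,0,0,0.34,0,0,0,0.34,0,0,0,0.34,0,0,0,0.34,0,0,0,0.34,0,0,0,0.267,0,0,0,0.1,-0.05,0,0,0,0,0,0,0,0,0,0,0,0,0,0])

```text
time: 11.68
eef_pos: [0.5113, 0.2584, 0.2927]
eef_rot: [[-0.205, 0.979, 0.0], [0.979, 0.205, -0.0], [-0.0, 0.0, -1.0]]
wrist_force: [0.2, 0.5, 0.5]
grip_width: 0.0748
grip_force: 0.0
```

Run:
```python
from h import *
a=snap('wrist','w4')[1]
o=manip.get_obs();print(o['eef_pos'],o['eef_rot'],o['qpos'])
C=cloud('w4');p=load('w4')[1];M=masks(p)
P=C[M['red']&(C[...,2]>.022)&(C[...,2]<.032)];print('red',rect(P),np.median(P[:,2]))
w=(p.min(2)>150)&(C[...,2]>.008)&(C[...,2]<.025)
n,l,s,c=cv2.connectedComponentsWithStats(w.astype(np.uint8))
for i in range(1,n):
    if s[i,4]>50: print('white',s[i,4],rect(C[l==i]),np.median(C[l==i][:,2]))
cv2.imwrite('pics/w4b.png',cv2.resize(a[:,:,::-1],(800,600)))
```

```text
[0.51131243 0.25850911 0.29270994] [[-2.05601208e-01  9.78635851e-01  1.19579970e-04]
 [ 9.78635844e-01  2.05601224e-01 -1.48626271e-04]
 [-1.70036786e-04  8.64675043e-05 -9.99999982e-01]] [ 3.47666979e-01  2.82300707e-01  1.50908992e+00 -1.84960043e-04
  1.35014024e+00  1.40629445e-01]
red (array([504.7, 287.9]), array([54.2, 81.5]), 11.9) 0.027157078118723366
white 816 (array([658.7, 387.1]), array([42.1, 42.3]), 58.1) 0.020330760685494692
white 124 (array([513.8, 241.2]), array([25.3,  9.7]), 12.3) 0.021943123084893962
white 663 (array([666.5, 247.6]), array([42.4, 42.4]), 13.6) 0.020071047064305403
```

View pics/w4b.png

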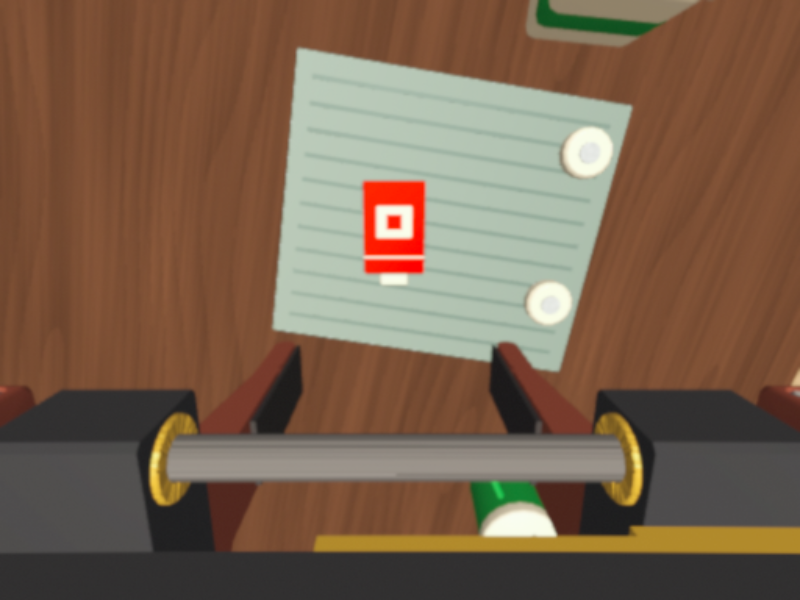

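The red case lies at (394,227) with its tab at (394,279), squarely aligned with the tool, and the caps are well off to the right. I'll pinch the tab lightly so the case can swing upright as it is lifted.

Request:
play_rows(plan=[-0.173,0,0.1,0,0,0,0.3,0,0,0,0.3,0,0,0,0.3,0,0,0,0.3,0,0,0,0.2,0,0,0,0.1,0,0,0,0.08,0,0,0,0.025,0,0,0,0,0,0,0,0,0], jaw=0.5, grip_force=3)

```text
time: 13.1
eef_pos: [0.5168, 0.2345, 0.0378]
eef_rot: [[-0.208, 0.978, 0.001], [0.978, 0.208, 0.001], [0.0, 0.001, -1.0]]
wrist_force: [-0.0, -0.8, 0.4]
grip_width: 0.0436
grip_force: 0.0
```

Request:
play_rows(plan=[-0.008,0,0,0,0,0,0,0,0,0,0,0])

```text
time: 13.48
eef_pos: [0.5164, 0.2331, 0.0371]
eef_rot: [[-0.207, 0.978, 0.0], [0.978, 0.207, 0.0], [0.0, 0.0, -1.0]]
wrist_force: [-0.6, 0.3, 0.2]
grip_width: 0.0439
grip_force: 0.0
```

Request:
play_rows(plan=[0,0,0,0,0,0,0,0,0,0,0,0,0,0,0,0,0,0,-0.06,0,0,0,-0.06,0,0,0,-0.06,0,0,0,-0.06,0,0,0,-0.06,0,0,0,-0.06,0,0,0,-0.06,0,0,0,-0.06,0,0,0,-0.06,0,0,0,-0.06,0,0,0,-0.06,0,0,0,0,0,0,0,0,0], jaw=0)

```text
time: 15.6
eef_pos: [0.5163, 0.233, 0.1358]
eef_rot: [[-0.207, 0.978, -0.0], [0.978, 0.207, 0.0], [0.0, -0.0, -1.0]]
wrist_force: [-0.3, 0.2, -0.7]
grip_width: 0.0258
grip_force: 3.0
```

Run:
```python
from h import *
a=snap('side','d1')[1];b=snap('wrist','w5')[1]
o=manip.get_obs();print(o['eef_pos'],o['grip_width'],o['wrist_force'])
x=cv2.resize(a[200:300,180:330],(800,533)); y=cv2.resize(b[100:384,100:400],(563,533))
cv2.imwrite('pics/d1b.png',cv2.resize(np.hstack([x,y]),(800,313))[:,:,::-1])
C=cloud('w5');P=C[masks(b)['red']];print(P.min(0),P.max(0),len(P))
C=cloud('d1');P=C[masks(a)['red']&(C[...,1]>.1)&(C[...,2]<.2)];print(np.percentile(P,[2,98],axis=0),len(P))
```

```text
[0.51613219 0.23299153 0.13557935] 0.025623736812109173 [ 0.0791779  -0.16303462 -1.07407132]
[0.44227654 0.21104312 0.00351329] [0.56652198 0.30232353 0.27292925] 2876
[[0.48600691 0.23312136 0.02616745]
 [0.53876689 0.26291336 0.10630899]] 503
```

View pics/d1b.png

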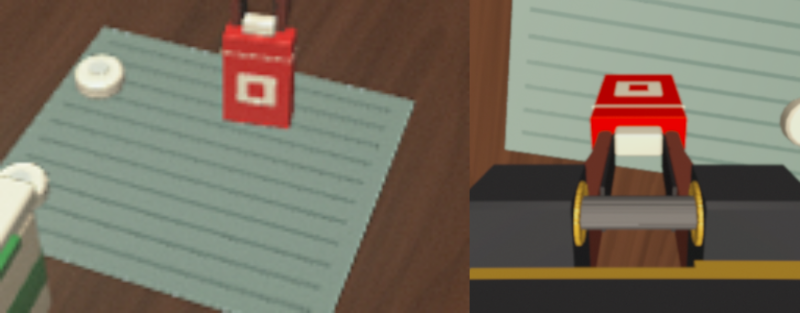

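The case hangs from its tab, close to upright. Checking tilt, then I'll set it on the mat 40 mm further in.

Run:
```python
from h import *
C=cloud('d1');a=load('d1')[1]
m=(masks(a)['red']|(a.min(2)>120))&(C[...,0]>.47)&(C[...,0]<.55)&(C[...,1]>.2)&(C[...,1]<.29)&(C[...,2]>.035)&(C[...,2]<.095)
P=C[m];c=np.median(P,0);P=P[np.linalg.norm(P-c,axis=1)<.06]
for _ in range(3):
    c=P.mean(0);n=np.linalg.svd(P-c)[2][2];d=abs((P-c)@n);P=P[d<max(.002,2*d.std())]
print(c,n,np.degrees(np.arcsin(n[2])),len(P))
C=cloud('w5');b=load('w5')[1];P=C[masks(b)['red']&(C[...,2]>.095)&(C[...,2]<.125)&(C[...,1]>.2)&(C[...,1]<.29)];print(rect(P),np.percentile(P,[2,50,98],axis=0))
```

```text
[0.51068334 0.25433859 0.06527179] [ 0.20584173 -0.9700659  -0.12884614] -7.402920287605717 308
(array([515.5, 241.5]), array([55. , 21.5]), 11.5) [[0.48875218 0.23374887 0.0956379 ]
 [0.51355731 0.24780685 0.10447625]
 [0.54146038 0.25554163 0.10655696]]
```

Request:
play_rows(plan=[0.06,0,0,0,0.1,0,0,0,0.1,0,0,0,0,0,0.04,0,0,0,0.04,0,0,0,0.04,0,0,0,0.015,0,0.02,0,0.01,0,0.02,0,0.005,0,0.02,0,0.005,0,0.01,0,0,0,0,0,0,0])

```text
time: 17.2
eef_pos: [0.506, 0.2815, 0.1126]
eef_rot: [[-0.208, 0.978, -0.0], [0.978, 0.208, -0.0], [-0.0, -0.0, -1.0]]
wrist_force: [-1.5, -1.2, 2.9]
grip_width: 0.0258
grip_force: 3.0
```

```bash
cat >> h.py <<'E'
def redface(f):
    C=cloud(f);a=load(f)[1]
    m=(masks(a)['red']|(a.min(2)>120))&(C[...,0]>.44)&(C[...,0]<.56)&(C[...,1]>.2)&(C[...,1]<.35)&(C[...,2]>.015)&(C[...,2]<.08)
    P=C[m];c=np.median(P,0);P=P[np.linalg.norm(P-c,axis=1)<.06]
    for _ in range(4):
        c=P.mean(0);n=np.linalg.svd(P-c)[2][2];d=abs((P-c)@n);P=P[d<max(.002,2*d.std())]
    print('face',c,n,'tilt',np.degrees(np.arcsin(n[2])),len(P))
E
python3 - <<'E'
from h import *
snap('side','d2');redface('d2')
o=manip.get_obs();print(o['eef_pos'],o['grip_width'],o['wrist_force'])
E
```

```text
face [0.50274068 0.29809053 0.04787393] [ 0.2131044  -0.97700946 -0.00624698] tilt -0.35792818829169537 330
[0.50602519 0.28144275 0.1126213 ] 0.02593414808996659 [-1.56924152 -0.57284587  3.62960581]
```

Request:
play_rows(plan=[0,0,0,0,0,0,0,0,0,0,0,0,0,0,-0.03,0,0,0,-0.1,0,0,0,-0.2,0,0,0,-0.25,0,0,0,-0.2,0,0,0,0,0], jaw=0.5)

```text
time: 18.38
eef_pos: [0.508, 0.2823, 0.2333]
eef_rot: [[-0.208, 0.978, 0.006], [0.978, 0.208, 0.003], [0.001, 0.007, -1.0]]
wrist_force: [-0.1, 0.2, -0.9]
grip_width: 0.0437
grip_force: 0.0
```

Request:
play_rows(plan=[0,0,0,0.1667,0,0,0,0.1667,0,0,0,0.1667,0,0,0,0.1667,0,0,0,0.1667,0,0,0,0.1667,0,0,0,0.1667,0,0,0,0.1667,0,0,0,0.1667,0,-0.033,0,0,0,0,0,0,0,0,0,0], jaw=0.6)

```text
time: 19.88
eef_pos: [0.505, 0.2864, 0.2295]
eef_rot: [[0.978, 0.209, -0.0], [0.209, -0.978, -0.0], [-0.0, 0.0, -1.0]]
wrist_force: [-0.2, -0.3, -0.1]
grip_width: 0.053
grip_force: 0.0
```

Run:
```python
from h import *
snap('side','d3');redface('d3');a=snap('wrist','w6')[1]
o=manip.get_obs();print(o['eef_pos'],o['eef_rot'],o['grip_width'],o['wrist_force'])
C=cloud('w6')
P=C[masks(a)['red']&(C[...,2]>.083)&(C[...,2]<.092)];print(rect(P),np.median(P[:,2]))
P=C[(a.min(2)>150)&(C[...,2]>.094)&(C[...,2]<.105)];print('tab',rect(P),len(P))
```

```text
face [0.50282411 0.29797809 0.0474027 ] [ 0.21041311 -0.97759803 -0.00533081] tilt -0.30543452115257996 334
[0.50510088 0.28631779 0.22960651] [[ 9.78057464e-01  2.08335261e-01 -1.30466226e-04]
 [ 2.08335263e-01 -9.78057472e-01  4.64368546e-06]
 [-1.26636024e-04 -3.17225069e-05 -9.99999991e-01]] 0.05287234402120645 [0.17781023 0.65801834 0.52573952]
(array([506.7, 286.5]), array([55.1, 22. ]), 11.8) 0.08676537731960929
tab (array([506.4, 286.9]), array([25.3, 13.7]), 12.8) 346
```

Request:
play_rows(plan=[0.01,0,0.2,0,0,0,0.25,0,0,0,0.25,0,0,0,0.2,0,0,0,0.1,0,0,0,0.017,0,0,0,0,0,0,0,0,0])

```text
time: 20.98
eef_pos: [0.5075, 0.2871, 0.0783]
eef_rot: [[0.978, 0.207, 0.002], [0.207, -0.978, 0.001], [0.002, -0.001, -1.0]]
wrist_force: [0.3, 0.9, -0.4]
grip_width: 0.0528
grip_force: 0.0
```

Request:
play_rows(plan=[0,0,0,0,0,0,0,0,0,0,0,0,0,0,0,0,0,0,0,0,0,0,-0.1,0,0,0,-0.2,0,0,0,-0.3,0,0,0,-0.3,0,0,0,-0.3,0,0,0,-0.1,0,0,0,0,0,0,0,0,0], jaw=0, grip_force=15)

```text
time: 22.6
eef_pos: [0.5055, 0.2862, 0.2702]
eef_rot: [[0.978, 0.207, -0.003], [0.207, -0.978, -0.001], [-0.003, 0.001, -1.0]]
wrist_force: [-0.6, -0.6, -1.5]
grip_width: 0.0239
grip_force: 15.0
```

Request:
play_rows(plan=[0,0,0,0.1087,0,0,0,0.1087,0.0265,0.15,0,0,0.0443,0.25,0,0,0.0567,0.32,0,0,0.0567,0.32,0,0,0.0567,0.32,0,0,0.0567,0.32,0,0,0.0567,0.32,0,0,0.0567,0.32,0,0,0.0567,0.32,0,0,0.0567,0.32,0,0,0.053,0.3,0,0,0.0443,0.25,0,0,0.032,0.18,0,0,0.0177,0.1,0,0,0,0,0,0,0,0,0,0])

```text
time: 24.85
eef_pos: [0.5964, -0.2823, 0.272]
eef_rot: [[1.0, -0.018, -0.001], [-0.018, -1.0, 0.001], [-0.001, -0.001, -1.0]]
wrist_force: [0.3, -0.4, -1.3]
grip_width: 0.0237
grip_force: 15.0
```

```bash
cat > chk.py <<'E'
from h import *
import sys
f=sys.argv[1];a=snap('wrist',f)[1]
o=manip.get_obs();print(o['eef_pos'],o['eef_rot'][:,0],o['grip_width'],o['wrist_force'])
C=cloud(f);M=masks(a);R=(C[...,0]>.5)&(C[...,0]<.7)&(C[...,1]<-.05)&(C[...,1]>-.36)
for k in M:
  for lo,hi in [(.07,.086),(.088,.1),(.18,.3)]:
    m=M[k]&R&(C[...,2]>lo)&(C[...,2]<hi)
    n,l,s,c=cv2.connectedComponentsWithStats(m.astype(np.uint8))
    for i in range(1,n):
        if s[i,4]>60: Q=C[l==i];print(k,lo,s[i,4],rect(Q),np.median(Q[:,2]),np.percentile(Q[:,:2],[1,99],axis=0).round(4).tolist())
E
python3 chk.py w7
```

```text
[ 0.59642797 -0.28224029  0.27212118] [ 9.99841427e-01 -1.78044931e-02 -3.48698578e-04] 0.02404765858988886 [ 0.14782054  0.64265106 -0.6765317 ]
red 0.18 803 (array([ 623.7, -283.2]), array([22.6,  1.5]), 87.3) 0.2393098686131362 [[0.6231, -0.2937], [0.6242, -0.2728]]
red 0.18 1291 (array([ 607.1, -283.3]), array([28.9, 34.3]), 89.0) 0.28125799015645947 [[0.5906, -0.2964], [0.6241, -0.27]]
red 0.18 167 (array([ 570.3, -282.1]), array([ 4.5, 22.6]), 2.2) 0.281751635964085 [[0.5682, -0.293], [0.5723, -0.2713]]
blue 0.07 115 (array([ 633. , -125.4]), array([35.6,  5.8]), 89.1) 0.08114276161184159 [[0.63, -0.1429], [0.6361, -0.1088]]
blue 0.07 153 (array([ 563.2, -122.4]), array([38.1,  5.5]), 89.8) 0.0812657308504195 [[0.5605, -0.1413], [0.5658, -0.1035]]
blue 0.088 527 (array([ 597.2, -122.7]), array([22.9, 56. ]), 89.1) 0.09377790588013607 [[0.5695, -0.1341], [0.6251, -0.1119]]
yellow 0.07 184 (array([ 631.1, -231.3]), array([38. ,  5.6]), 89.0) 0.08139155482842075 [[0.6282, -0.2503], [0.634, -0.2128]]
yellow 0.07 177 (array([ 561.3, -229.4]), array([39.,  5.]), 88.8) 0.08128106296601878 [[0.5586, -0.2488], [0.564, -0.2102]]
yellow 0.088 594 (array([ 596.4, -230.9]), array([22.7, 55.4]), 88.0) 0.09401160887195334 [[0.5692, -0.2423], [0.6239, -0.22]]
purple 0.07 89 (array([ 632. , -182.6]), array([28.3,  5.7]), 88.9) 0.08123173462783584 [[0.6292, -0.1965], [0.635, -0.1691]]
purple 0.07 171 (array([ 562.3, -175.8]), array([38.4,  5.6]), 88.4) 0.08133878202012712 [[0.5594, -0.1949], [0.5649, -0.1572]]
purple 0.088 408 (array([ 597.4, -178.1]), array([22.5, 55.8]), 86.0) 0.09374300610907707 [[0.5701, -0.1887], [0.6249, -0.1665]]
```

Request:
play_rows(plan=[0,0.011,0,0,0,0,0.2,0,0,0,0.25,0,0,0,0.2,0,0,0,0.1,0,0,0,0.1,0,0,0,0.1,0,0,0,0.1,0,0,0,0.1,0,0,0,0.07,0,0,0,0,0,0,0,0,0])

```text
time: 26.4
eef_pos: [0.5968, -0.2855, 0.0894]
eef_rot: [[1.0, -0.019, 0.001], [-0.019, -1.0, -0.0], [0.001, 0.0, -1.0]]
wrist_force: [-0.1, -0.2, -0.9]
grip_width: 0.024
grip_force: 15.0
```

Request:
play_rows(plan=[0,0,0.01,0,0,0,0.01,0,0,0,0.01,0,0,0,0,0])

```text
time: 26.9
eef_pos: [0.5964, -0.2852, 0.0845]
eef_rot: [[1.0, -0.019, -0.0], [-0.019, -1.0, 0.0], [-0.0, -0.0, -1.0]]
wrist_force: [-0.3, -0.5, -0.8]
grip_width: 0.0242
grip_force: 15.0
```

Request:
play_rows(plan=[0,-0.006,0.008,0,0,0,0.006,0,0,0,0,0])

```text
time: 27.28
eef_pos: [0.5966, -0.285, 0.0842]
eef_rot: [[1.0, -0.019, 0.001], [-0.019, -1.0, -0.001], [0.001, 0.001, -1.0]]
wrist_force: [-3.4, -0.4, 10.4]
grip_width: 0.0237
grip_force: 15.0
```

On the floor. Release (opening kept clear of yellow), rise and check.

Request:
play_rows(plan=[0,0,-0.006,0,0,0,0,0,0,0,0,0,0,0,0,0,0,0,-0.1,0,0,0,-0.25,0,0,0,-0.35,0,0,0,-0.35,0,0,0,-0.35,0,0.0,-0.3,0,0,0,-0.2,0,0,0,0,0,0,0,0,0,0], jaw=0.43)

```text
time: 28.9
eef_pos: [0.5981, -0.21, 0.2941]
eef_rot: [[1.0, -0.019, 0.001], [-0.019, -1.0, -0.001], [0.001, 0.001, -1.0]]
wrist_force: [-0.8, 0.5, -0.1]
grip_width: 0.0379
grip_force: 0.0
```

```bash
python3 chk.py w8; python3 -c "
from h import *
a=load('w8')[1];cv2.imwrite('pics/w8b.png',cv2.resize(a[:,:,::-1],(800,600)))"
```

```text
[ 0.59802526 -0.21040479  0.29378745] [ 9.99811722e-01 -1.93994248e-02  4.28610234e-04] 0.03801419778469769 [-0.15368084 -0.77369987 -0.33789845]
red 0.088 165 (array([ 599.5, -275. ]), array([18.9, 57.4]), 69.3) 0.09331577901509203 [[0.5706, -0.2925], [0.6242, -0.2723]]
blue 0.07 168 (array([ 633.5, -124. ]), array([37. ,  5.4]), 88.4) 0.08148200236774736 [[0.6306, -0.1424], [0.6362, -0.1057]]
blue 0.07 131 (array([ 563.4, -122.2]), array([37.2,  5.3]), 88.8) 0.0815276787461518 [[0.5607, -0.1407], [0.5658, -0.1037]]
blue 0.088 506 (array([ 597.5, -122.3]), array([22.8, 56. ]), 87.9) 0.09398750895262406 [[0.57, -0.1335], [0.6251, -0.1111]]
yellow 0.07 175 (array([ 631.3, -230.4]), array([38.3,  5.4]), 89.1) 0.08157088367455645 [[0.6286, -0.2494], [0.6342, -0.2112]]
yellow 0.07 157 (array([ 561.3, -229.3]), array([38.8,  5.2]), 88.8) 0.08126269960727583 [[0.5586, -0.2477], [0.5641, -0.2099]]
yellow 0.088 578 (array([ 596.6, -230. ]), array([23.9, 54.9]), 88.8) 0.09397406143915485 [[0.5695, -0.2414], [0.6239, -0.2178]]
purple 0.07 164 (array([ 632.4, -177.4]), array([35.9,  5.3]), 88.9) 0.08152550141198944 [[0.6296, -0.1953], [0.6352, -0.1595]]
purple 0.07 151 (array([ 562.4, -175.5]), array([37.8,  5.4]), 88.9) 0.08147353045971867 [[0.5596, -0.1944], [0.5651, -0.1567]]
purple 0.088 427 (array([ 597.3, -177.6]), array([22.2, 54.5]), 87.0) 0.09405931572446413 [[0.5705, -0.188], [0.6242, -0.1666]]
```

View pics/w8b.png

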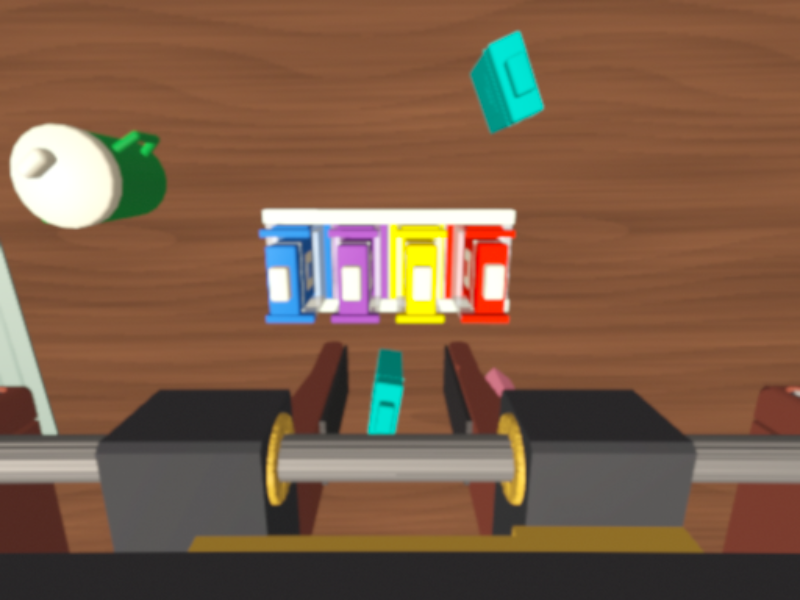

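All four cases stand in matching slots (red at 490,280, blue at 285,283). I'll check the red top once more and hand in if it is right.

Run:
```python
from h import *
C=cloud('w8');a=load('w8')[1].astype(int)
R=(C[...,0]>.5)&(C[...,0]<.7)&(C[...,1]<-.26)&(C[...,1]>-.32)
r=rect(C[R&(a[...,0]>120)&(a[...,1]<90)&(C[...,2]>.0885)&(C[...,2]<.099)]);t=C[R&(a.min(2)>140)&(C[...,2]>.1)&(C[...,2]<.115)]
z=np.median(C[R&(a[...,0]>120)&(a[...,1]<90)&(C[...,2]>.0885)&(C[...,2]<.099)][:,2])
print(r,z,rect(t),np.median(t[:,2]))
c=rect(t)[0]
if abs(c[0]-596)<4 and abs(c[1]+284.2)<4 and abs(np.median(t[:,2])-.106)<.003: print(manip.finish_job())
```

```text
(array([ 596.8, -284. ]), array([23.1, 54.7]), 88.9) 0.09393087592922991 (array([ 596.7, -285.3]), array([15.5, 25. ]), 89.4) 0.10602223386756965
the job is handed in; nothing more can be done
None
```

The job is handed in: the blue and red cases each stand tab up on the floor of their own-colour slot, measured within about 1–2 mm of centre and released, at about 29 s of the 72 s limit; the judge's verdict was not shown to me.

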